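# Check the cabinet's roller lever light switch

### The job

The roller lever switch on the cabinet top works the cabinet's strip light. Press its lever down from above at the roller just until it clicks, which is when the sloping lever has come down to about level; hold it there for about a second, then let it spring back up and move clear. Do not push the lever on far below level, and leave the similar switch with the plain, rollerless lever unpressed.

Things in the scene. Friction and masses are not known exactly. Their poses are not given: they have to be found in the camera images.
- roller (a point): Centre of the roller at the free end of the lever: black plastic wheel, 24 mm diameter, 19 mm wide, between steel cheeks (28 mm overall). At rest 94.5 mm above the cabinet top; with the lever level 66 mm up and 6 mm farther out along x, over open space. At rest its x axis is level and points from the hinge out to the roller, y along the axle, z up; axes turn with the lever. Place and yaw vary.
- roller_lever (a joint): Angle of the roller lever, rad: 0 at rest (sloping 24 degrees up), growing as it is pressed down; level at 0.42. Clicks at 0.27 (roller 18 mm down), overtravelled past 0.58 (40 mm down), stop at 0.95. A spring resists with 2 N rising smoothly to 3.5 N at level and returns it. The hinge is 70 mm from the roller centre, 66 mm up; behind it a fixed black box 60 x 30 mm, 74 mm high.
- plain_tip (a point): Point near the free end of the other switch's lever, 70 mm from its hinge, 94.5 mm above the cabinet top at rest. Same box, sizes and axes as the roller switch (boxes are fixed on 96 x 46 mm aluminium plates), but the lever is a bare flat steel strip 26 mm wide with an upturned end, no roller. Leave it alone.
- plain_lever (a joint): Angle of that plain lever in rad: 0 at rest, growing as it is pressed down. Must stay near 0.
There are look-alikes about, which are no part of the job. What is shaped like the part that bears plain_tip but pink is not meant.

How it is judged (in metres and radians):
On the way:
1. the roller lever is held pressed past its click (0.27 rad) but not into overtravel (0.58 rad) for 0.5 s (value of joint roller_lever between 0.27 and 0.58 rad), for 0.5 s.
At the end, for the whole second after the job is handed in: the roller lever has sprung back up to rest (below 0.06 rad), and the plain lever is at rest too (below 0.06 rad) (value of joint each of roller_lever, plain_lever below 0.06 rad); the robot touches nothing.
It fails at once if the roller lever is pushed into overtravel (beyond 0.58 rad) (value of joint roller_lever above 0.58 rad).
It fails at once if the plain lever is pressed (beyond 0.12 rad) (value of joint plain_lever above 0.12 rad).
It also fails if it takes over 29 s, if anything falls off the work surface, if the arm or the gripper's body presses on something with over 40 N, if the wrist force passes 120 N, or if a joint passes its speed limit or range.

### The arm

A 6-joint arm with a two-finger parallel gripper is mounted at the origin on the work surface. World frame = base frame: x ahead of the robot, y to its left, z up, the work surface at z = 0. Lengths are in mm, angles in rad, forces in N, time in s.
With the tool pointing down it reaches from about 275 to 1000 mm from the base axis. Payload 8.4 kg.
Tool frame: the origin (TCP) lies on the centre line of the jaws, within the pads' length; the fingertips stand 17 mm ahead of it and the grasp point (between the pads) lies 2 mm behind it; z points along the fingers, y is the direction in which the jaws open and shut (so a half turn about z gives the same grasp; the last joint's range is limited). The gripper opens to 85 mm and grips with 20 to 120 N. Pads are 22 mm wide; open, the fingers measure 114 mm over their backs; the gripper's body (76 mm by 85 mm) begins 54 mm behind the grasp point. The pads swing forward as they close: fully open they stand 13 mm farther back than shut.
Start: joints at [-1.143, 0.353, 1.633, -0, 1.155, -0.002], TCP at [260.43, -568.159, 248.281] pointing down, gripper open.
Joint ranges: [-2.63, 2.63], [-0.92, 2.1], [0.06, 2.66], [-1.3, 4.44], [0, 2.69], [-3.02, 3.02]. Speed limits (rad/s): [2.22, 2.22, 2.79, 3.14, 3.14, 3.14].

### API

Orientations are given as [roll, pitch, yaw] about the fixed x, y, z axes, in that order (R = Rz(yaw) Ry(pitch) Rx(roll)).
In Python, from rig import r, vision, ticket gives the robot as it stands.
- The arm moves only by the tool move_arm, never from a script. Its argument "plan" is a list of rows, each a list of 3 entries, a list of its own where there are three numbers: the shift along the tool's x, y, z in m, then the turn about the tool's z in degrees, then the opening in per cent of the stroke, from 0 (shut) to 100 (fully open). A call has 1 to 5 rows; each row shifts and turns the commanded pose from where the row before left it, along the tool's axes as they then stand; what a row does not reach is not made up. A row lasts 1/12 s, in which the tool goes at most 41.7 mm and 7.16 degrees, less where a joint would pass 70% of its speed; a pose out of reach is approached as far as the arm can. A call with a gripper value outside its range is refused whole. The fingers move at their own pace and stop on an object; "grip_force" is the grip in N (left out, the last holds). Time passes only in rows, so rows that do not move let the fingers close. It gives the time, the measured TCP pose, the force and the opening at its end, in the units of the state.
- r.sense(): the state, without advancing time (a new reading comes with each control period).
- vision.grab_frame(name): name is "scene" or "top" or "wrist"; returns (picture, depth): 400x640x3 uint8, red, green, blue; 400x640 float32, mm along the optical axis (not along the pixel's ray), 0 where there is no reading.
- vision.calibration(name): a dict with "intrinsics" (3x3 intrinsics, pixels), "dist" ([k1, k2, p1, p2, k3] as OpenCV has them; the pictures are not rectified), "rvec" (rotation vector, rad) and "tvec" (3), from world to camera coordinates, as OpenCV has them. Camera axes: x right, y down, z forward; pixel columns grow to the right and rows downward; lengths in mm; the calibration is good to about 2 mm. A picture is of the moment at which its call begins: read the wrist's pose just before it. calibration takes no time and is no camera call; for the wrist camera it gives the pose at the moment of the call.
- ticket.sign_off(): hands the job in, once; it reports no verdict.
The state is a dict: "clock": time; "qpos": joint angles; "qvel": joint speeds; "joint_efforts": joint torques, N m; "eef_pos": TCP position; "tcp_rot": TCP orientation; "contact_force": force on the tool from outside, world axes, zero at the start; "wrist_torque": the same for the moment, N m; "opening": opening from 0.0 (shut) to 1.0 (fully open).
Only numpy, scipy, OpenCV 4.12 (cv2) and the standard library are available. Lean on these libraries where they do the work, as an engineer would, in place of code of your own. Each camera call takes 0.05 s, during which the arm holds its last target. There are 200 camera calls.

## Working session

There is one attempt and no reset: what is moved stays moved. The work goes in short steps, Python scripts to look and compute and a tool call to move; the robot and the scene stay as the last step left them, time stands still between calls to the robot, and variables do not carry over. Pictures are saved under pics/ and viewed, on a budget of 10 in all, crops included, one or two more only if the job needs it, and the job is handed in when it is done.

Besides the shell and the picture viewer there is one more tool, called after "Request:" as name([rows], argument=value, ...), one row to a line, values as JSON. move_arm: Moves the arm, as the interface text tells. Its arguments: {"type":"object","properties":{"plan":{"type":"array","items":{"type":"array"}},"grip_force":{"type":"number"}},"required":["plan"]}

```bash
mkdir -p pics; cat > h.py <<'E'
import numpy as np, cv2, pickle
from rig import r, vision, ticket
def grab(n):
    c=vision.calibration(n); im,d=vision.grab_frame(n); return im,d,c
def ray(c,uv):
    K=np.array(c["intrinsics"],float);D=np.array(c["dist"],float)
    R=cv2.Rodrigues(np.array(c["rvec"],float))[0];t=np.array(c["tvec"],float).ravel()
    n=cv2.undistortPoints(np.array(uv,float).reshape(-1,1,2),K,D).reshape(-1,2)
    v=np.c_[n,np.ones(len(n))]
    return -R.T@t, v@R, R, t
def onplane(c,uv,z):
    o,v,_,_=ray(c,uv); return o+v*((z-o[2])/v[:,2])[:,None]
def bydepth(c,uv,d):
    o,v,_,_=ray(c,uv); return o+v*np.array([d[int(round(b)),int(round(a))] for a,b in uv])[:,None]
def cloud(c,d):
    h,w=d.shape; uu,vv=np.meshgrid(np.arange(w),np.arange(h))
    o,v,_,_=ray(c,np.c_[uu.ravel(),vv.ravel()]); P=o+v*d.ravel()[:,None]; P[d.ravel()==0]=np.nan
    return P.reshape(h,w,3)
E
python3 - <<'E'
from h import *
print(r.sense())
for n in("scene","top"):
    im,d,c=grab(n); pickle.dump((im,d,c),open(n+".pkl","wb"))
    cv2.imwrite(f"pics/{n}1.png",im[...,::-1]); print(n,ray(c,[[320,200]])[:2],(d>0).mean())
E
```

```text
{'clock': 0.0, 'qpos': array([-1.14339710e+00,  3.53675307e-01,  1.63412500e+00,  1.06417076e-05,
        1.15516314e+00, -2.43477492e-03]), 'qvel': array([ 3.27952422e-04, -4.41511377e-04, -3.59593411e-04, -9.47796484e-04,
        7.41806899e-05,  2.90782244e-04]), 'joint_efforts': array([-2.28039979e-03, -6.05263209e+01, -3.42063296e+01,  1.60247691e-05,
        9.49440437e-03,  1.08192069e-06]), 'eef_pos': array([ 260.25212657, -567.75731322,  247.54859228]), 'tcp_rot': array([-3.14022188e+00, -1.30673319e-05,  4.29829686e-01]), 'contact_force': array([ 0.01293222,  0.96421866, -0.50626596]), 'wrist_torque': array([-0.01807902, -0.04779763, -0.02616371]), 'opening': 0.998746298955283}
scene (array([1191.77972582, -483.64460908,  653.98198401]), array([[-0.66622649,  0.49721673, -0.5558435 ]])) 0.995984375
top (array([411.09495198,  13.65033113, 989.24971395]), array([[ 0.14154951, -0.00855188, -0.99001749]])) 0.996
```

View pics/top1.png

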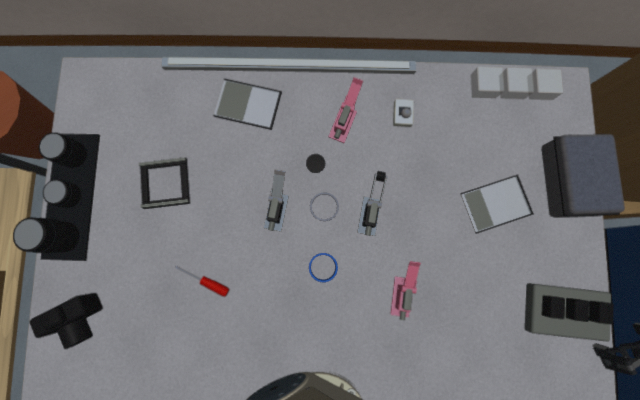

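View pics/scene1.png

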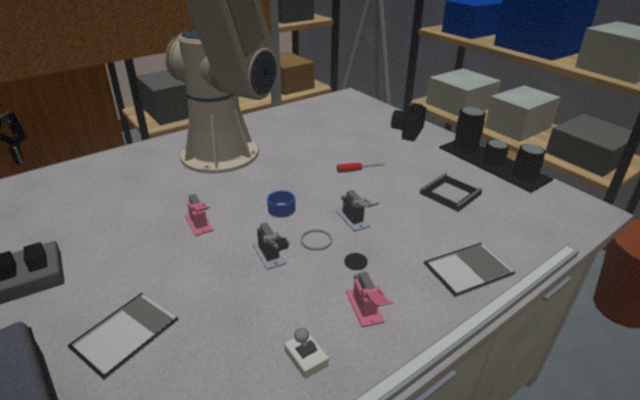

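Top view candidates: grey-plate switch at (276,200) with a pale strip lever, grey-plate switch at (372,200) with a black end at (381,176), and pink decoys at (346,110) and (406,290). In the scene view, (268,243) has the dark end and (354,208) has the bare strip. The switch at (372,200) fits the roller switch; I'll confirm it in an enlarged crop and measure.

```bash
python3 - <<'E'
from h import *
im,d,c=pickle.load(open("top.pkl","rb")); im2,d2,c2=pickle.load(open("scene.pkl","rb"))
a=cv2.resize(im[150:250,255:405],None,fx=5,fy=5,interpolation=cv2.INTER_CUBIC)[:, :]
a=cv2.resize(a,(420,280)); 
b=cv2.resize(im2[180:275,240:382],(420,281),interpolation=cv2.INTER_CUBIC)[:280]
cv2.imwrite("pics/crop1.png",np.vstack([cv2.resize(im[150:250,255:405],(780,520//1),interpolation=cv2.INTER_CUBIC)[:300+0] if 0 else cv2.resize(im[165:240,255:405],(600,300),interpolation=cv2.INTER_CUBIC),cv2.resize(im2[190:265,240:390],(600,300),interpolation=cv2.INTER_CUBIC)])[...,::-1])
P=cloud(c,d)
for n,w in(("table",P[200:240,300:320]),):print(n,np.nanmedian(w.reshape(-1,3),0))
for n,(u0,u1,v0,v1) in dict(R=(355,392,165,240),Pl=(262,292,165,236)).items():
    Q=P[v0:v1,u0:u1]; S=im[v0:v1,u0:u1]
    for lo,hi in((15,60),(60,85),(85,120)):
        m=(Q[...,2]>lo)&(Q[...,2]<hi); 
        if m.sum():
            q=Q[m]; print(n,lo,hi,m.sum(),q.mean(0).round(1),q.min(0).round(),q.max(0).round())
    m=(Q[...,2]>80)&(S.max(-1)<60)
    print(n,"dark high",m.sum(),Q[m].mean(0) if m.any() else "", np.argwhere(m).mean(0)[::-1]+[u0,v0] if m.any() else "")
E
```

```text
table [500.8180445   31.45411909  -0.56791783]
R 15 60 198 [ 496.8 -115.4   44.8] [ 462. -139.   15.] [ 541. -103.   60.]
R 60 85 262 [ 526.6 -124.2   73.3] [ 489. -146.   62.] [ 583. -109.   85.]
R 85 120 142 [ 594.3 -135.6   98.5] [ 565. -153.   85.] [ 611. -118.  107.]
R dark high 71 [ 597.82989834 -135.98231374  102.78030092] [380.30985915 176.21126761]
Pl 15 60 192 [502.2 118.2  44.6] [469. 100.  15.] [545. 139.  60.]
Pl 60 85 379 [543.7 114.9  74.6] [496.  96.  60.] [589. 132.  85.]
Pl 85 120 130 [595.9 106.2  92. ] [575.  93.  85.] [610. 120. 104.]
Pl dark high 0
```

View pics/crop1.png

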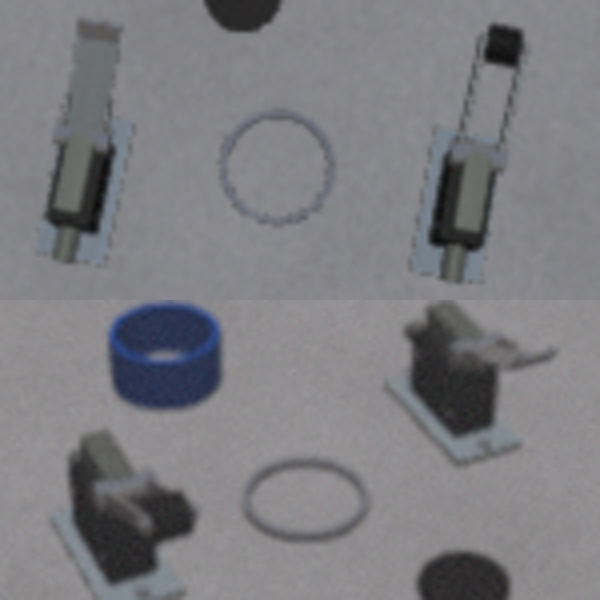

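The crop confirms it. The switch at right in the top view (372,200) has the black wheel between straps, at z about 103 on top. The other grey one is a bare strip. Roller centre is about (597,-136), lever yaw about -0.19. Closing the jaws and moving above it, then turning.

Request:
move_arm([
  [[0.0326,-0.0166,0],0,0],
  [[0.0326,-0.0166,0],0,0],
  [[0.0326,-0.0166,0],0,0],
  [[0.0326,-0.0166,0],0,0],
  [[0.0326,-0.0166,0],0,0],
])

```text
clock: 0.52
eef_pos: [374.5, -423.2, 248.0]
tcp_rot: [-3.141, 0.0, 0.429]
contact_force: [0.4, -0.3, 0.3]
opening: 0.303
```

Request:
move_arm([
  [[0.0326,-0.0166,0],0,0],
  [[0.0326,-0.0166,0],0,0],
  [[0.0326,-0.0166,0],0,0],
  [[0.0326,-0.0166,0],0,0],
  [[0.0326,-0.0166,0],0,0],
])

```text
clock: 0.93
eef_pos: [488.3, -279.7, 248.1]
tcp_rot: [-3.141, 0.0, 0.43]
contact_force: [0.0, -0.8, 0.1]
opening: 0.002
```

Request:
move_arm([
  [[0.0326,-0.0166,0],0,0],
  [[0.0326,-0.0166,0],0,0],
  [[0.0326,-0.0166,0],0,0],
  [[0.0326,-0.0166,0],0,0],
  [[0.0326,-0.0166,0],0,0],
])

```text
clock: 1.35
eef_pos: [601.9, -136.4, 248.0]
tcp_rot: [-3.141, 0.0, 0.43]
contact_force: [1.5, -1.7, -0.3]
opening: 0.002
```

Request:
move_arm([
  [[0,0,0],7.1,0],
  [[0,0,0],7.1,0],
  [[0,0,0],7.1,0],
  [[0,0,0],7.1,0],
  [[0,0,0],7.1,0],
])

```text
clock: 1.77
eef_pos: [601.0, -137.8, 247.8]
tcp_rot: [3.142, 0.001, -0.196]
contact_force: [1.1, 0.2, 0.3]
opening: -0.005
```

Request:
move_arm([
  [[0,0,0.03],0,0],
  [[0,0,0.03],0,0],
  [[0,0,0.03],0,0],
  [[0,0,0],0,0],
  [[0,0,0],0,0],
])

```text
clock: 2.18
eef_pos: [600.0, -137.8, 157.0]
tcp_rot: [-3.141, 0.004, -0.19]
contact_force: [0.3, -0.2, 0.5]
opening: -0.002
```

```bash
python3 - <<'E'
from h import *
s=r.sense();print(s["eef_pos"],s["contact_force"])
im,d,c=grab("wrist"); pickle.dump((im,d,c),open("wrist.pkl","wb"))
im2,d2,c2=grab("scene")
K,D=np.array(c2["intrinsics"]),np.array(c2["dist"])
p=cv2.projectPoints(np.array([[597.,-136,94.5],s["eef_pos"]]),np.array(c2["rvec"]),np.array(c2["tvec"]),K,D)[0].reshape(-1,2);print("scene px",p)
pw=cv2.projectPoints(np.array([[597.,-136,94.5],s["eef_pos"]]),np.array(c["rvec"]),np.array(c["tvec"]),np.array(c["intrinsics"]),np.array(c["dist"]))[0].reshape(-1,2);print("wrist px",pw)
a=cv2.resize(im,(480,300)); u,v=p[0].astype(int)
b=cv2.resize(im2[v-60:v+40,u-80:u+80],(480,300),interpolation=cv2.INTER_CUBIC); print("crop org",u-80,v-60)
cv2.imwrite("pics/near1.png",np.vstack([a,b])[...,::-1])
P=cloud(c,d); m=(P[...,2]>88)&(P[...,2]<112)&(im.max(-1)<70)&(np.hypot(P[...,0]-597,P[...,1]+136)<30)
if m.any(): q=P[m];print(m.sum(),q.mean(0),q.min(0),q.max(0))
E
```

```text
[ 600.01859491 -137.75141028  157.00381129] [ 0.31621904 -0.19182796  0.52365971]
scene px [[281.15594333 241.61010573]
 [279.92442844 217.48433462]]
wrist px [[318.42556765 232.10840326]
 [320.37309341 277.78886684]]
crop org 201 181
932 [ 603.86941271 -137.8506401   102.83533464] [ 590.56007278 -148.0677584    92.63375135] [ 613.20959423 -127.05902665  108.22731604]
```

View pics/near1.png

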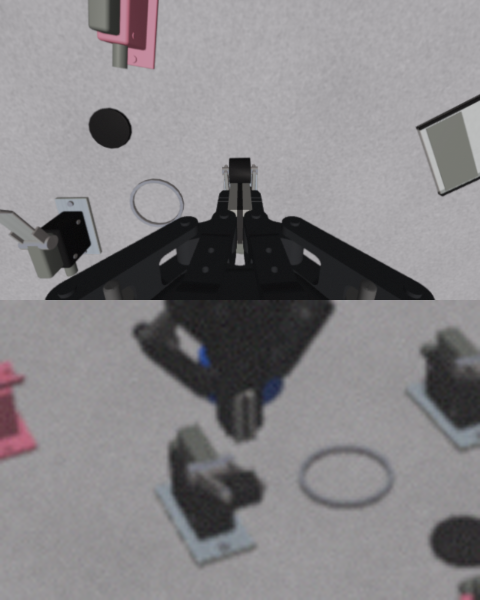

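Wrist view: the roller is at (320,227) full-scale, directly ahead of the fingertips. Depth puts its front edge at x≈613, so the centre is about (600,-138), with the top at z≈107. The scene crop shows the shut fingertips above the roller, which is at (245,487) in the crop. I'll shift 4 mm outward and descend.

Request:
move_arm([
  [[0.004,0,0.014],0,0],
  [[0,0,0.012],0,0],
  [[0,0,0],0,0],
  [[0,0,0],0,0],
])

```text
clock: 2.62
eef_pos: [604.6, -138.7, 131.6]
tcp_rot: [-3.142, 0.002, -0.19]
contact_force: [-0.8, -0.5, -0.3]
opening: -0.001
```

Request:
move_arm([
  [[0,0,0.006],0,0],
  [[0,0,0.006],0,0],
  [[0,0,0],0,0],
  [[0,0,0],0,0],
])

```text
clock: 2.95
eef_pos: [605.2, -138.8, 120.2]
tcp_rot: [-3.142, -0.0, -0.19]
contact_force: [0.8, -0.5, 1.4]
opening: -0.001
```

Request:
move_arm([
  [[0,0,0.005],0,0],
  [[0,0,0.005],0,0],
  [[0,0,0],0,0],
  [[0,0,0],0,0],
])

```text
clock: 3.28
eef_pos: [605.1, -138.8, 110.1]
tcp_rot: [3.142, 0.0, -0.19]
contact_force: [1.6, -0.8, 4.2]
opening: -0.004
```

```bash
python3 - <<'E'
from h import *
s=r.sense();print(s["eef_pos"],s["contact_force"])
im,d,c=grab("wrist"); im2,d2,c2=grab("scene")
b=cv2.resize(im2[181:281,201:361],(640,400),interpolation=cv2.INTER_CUBIC)
cv2.imwrite("pics/near2.png",b[...,::-1])
P=cloud(c,d); m=(P[...,2]>70)&(P[...,2]<112)&(im.max(-1)<70)&(np.hypot(P[...,0]-600,P[...,1]+137)<25)
if m.any(): q=P[m];print(m.sum(),q.mean(0),q.min(0),q.max(0))
E
```

```text
[ 605.1102524  -138.83878154  110.07861262] [ 1.64169104 -0.83323056  4.15128487]
963 [ 613.93989967 -139.77304852   94.69926685] [ 607.60533885 -152.80763149   76.87272957] [ 617.9366278  -126.55828314  111.97719275]
```

View pics/near2.png

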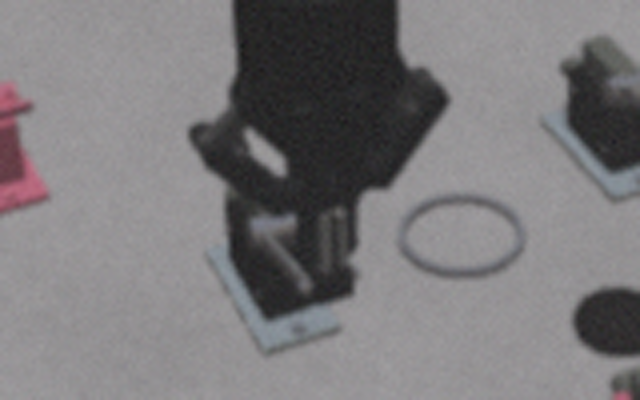

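Fingertips sit on the roller, seen at about (335,285) in the crop. Force is rising (about 3–4 N), with the lever roughly 13 mm down. Pressing a further 14 mm, to about 27 mm, and holding.

Request:
move_arm([
  [[0,0,0.005],0,0],
  [[0,0,0.005],0,0],
  [[0,0,0.004],0,0],
  [[0,0,0],0,0],
  [[0,0,0],0,0],
])

```text
clock: 3.8
eef_pos: [604.6, -138.7, 95.7]
tcp_rot: [-3.142, 0.001, -0.19]
contact_force: [1.6, -0.2, 3.1]
opening: 0.001
```

```bash
python3 - <<'E'
from h import *
s=r.sense();print(s["clock"],s["eef_pos"],s["contact_force"])
im,d,c=grab("wrist"); im2,d2,c2=grab("scene")
b=cv2.resize(im2[206:281,221:341],(640,400),interpolation=cv2.INTER_CUBIC)
cv2.imwrite("pics/near3.png",b[...,::-1])
E
```

```text
3.8 [ 604.63160172 -138.70786902   95.72368845] [ 1.63823773 -0.17190983  3.10474379]
```

View pics/near3.png

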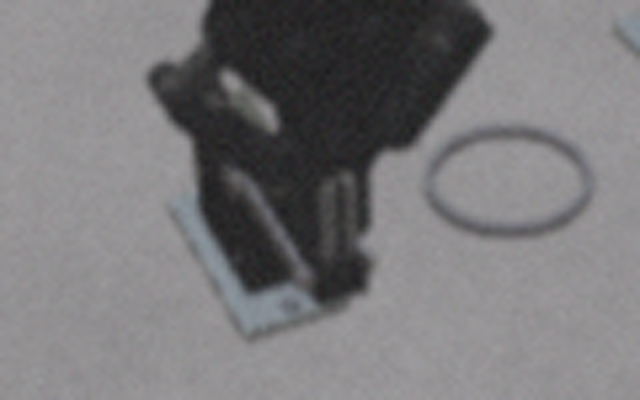

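```bash
python3 - <<'E'
from h import *
c=vision.calibration("scene"); dx=np.array([np.cos(-.19),np.sin(-.19)])
for x0 in (598,600.5):
  h=np.array([x0,-137.])-64*dx
  for th in (0,.2,.27,.35,.42,.5,.58):
    a=.42-th; X=np.r_[h+70*np.cos(a)*dx,66+70*np.sin(a)]
    H=np.r_[h,66]
    p=cv2.projectPoints(np.array([X,H]),np.array(c["rvec"]),np.array(c["tvec"]),np.array(c["intrinsics"]),np.array(c["dist"]))[0].reshape(-1,2)
    print(x0,th,X.round(1),((p-[221,206])/.1875).round())
E
```

```text
598 0 [ 597.9 -137.    94.5] [[320. 192.]
 [265. 156.]]
598 0.2 [ 602.2 -137.8   81.3] [[326. 226.]
 [265. 156.]]
598 0.27 [ 603.1 -138.    76.5] [[327. 237.]
 [265. 156.]]
598 0.35 [ 603.7 -138.1   70.9] [[328. 249.]
 [265. 156.]]
598 0.42 [ 603.9 -138.1   66. ] [[329. 259.]
 [265. 156.]]
598 0.5 [ 603.7 -138.1   60.4] [[329. 270.]
 [265. 156.]]
598 0.58 [ 603.  -138.    54.8] [[329. 280.]
 [265. 156.]]
600.5 0 [ 600.4 -137.    94.5] [[323. 195.]
 [268. 159.]]
600.5 0.2 [ 604.7 -137.8   81.3] [[329. 229.]
 [268. 159.]]
600.5 0.27 [ 605.6 -138.    76.5] [[330. 241.]
 [268. 159.]]
600.5 0.35 [ 606.2 -138.1   70.9] [[332. 253.]
 [268. 159.]]
600.5 0.42 [ 606.4 -138.1   66. ] [[332. 263.]
 [268. 159.]]
600.5 0.5 [ 606.2 -138.1   60.4] [[333. 274.]
 [268. 159.]]
600.5 0.58 [ 605.5 -138.    54.8] [[332. 284.]
 [268. 159.]]
```

Request:
move_arm([
  [[0,0,0],0,0],
  [[0,0,0],0,0],
  [[0,0,0],0,0],
  [[0,0,0],0,0],
  [[0,0,0],0,0],
])

```text
clock: 4.32
eef_pos: [604.7, -138.7, 96.1]
tcp_rot: [-3.142, 0.001, -0.19]
contact_force: [-1.5, 0.4, 2.8]
opening: -0.0
```

Two estimates of the lever angle, both inside 0.27–0.58: from kinematics (tip at z≈79, so roller at z≈67) about 0.40, and from the image (roller near (340,275) in the crop, less the offset seen at rest) about 0.45–0.5. Backing off 2 mm, holding further, then releasing.

Request:
move_arm([
  [[0,0,-0.002],0,0],
  [[0,0,0],0,0],
  [[0,0,0],0,0],
  [[0,0,0],0,0],
  [[0,0,0],0,0],
])

```text
clock: 4.73
eef_pos: [605.0, -138.8, 98.2]
tcp_rot: [-3.142, 0.0, -0.19]
contact_force: [-2.2, 0.2, 1.9]
opening: 0.003
```

Request:
move_arm([
  [[0,0,0],0,0],
  [[0,0,0],0,0],
  [[0,0,0],0,0],
])

```text
clock: 4.98
eef_pos: [605.1, -138.8, 98.3]
tcp_rot: [-3.142, 0.0, -0.19]
contact_force: [-1.6, 0.5, 2.5]
opening: -0.003
```

Request:
move_arm([
  [[0,0,-0.008],0,0],
  [[0,0,-0.008],0,0],
  [[0,0,-0.008],0,0],
  [[0,0,-0.015],0,0],
  [[0,0,-0.03],0,0],
])

```text
clock: 5.4
eef_pos: [603.7, -138.4, 166.0]
tcp_rot: [-3.141, 0.004, -0.19]
contact_force: [0.3, -0.2, -0.1]
opening: -0.001
```

Request:
move_arm([
  [[0,0,-0.04],0,0],
  [[0,0,-0.03],0,0],
  [[0,0,0],0,0],
  [[0,0,0],0,0],
  [[0,0,0],0,0],
])

```text
clock: 5.82
eef_pos: [605.0, -138.8, 237.6]
tcp_rot: [3.142, -0.001, -0.19]
contact_force: [-0.1, -0.0, -0.3]
opening: 0.001
```

```bash
python3 - <<'E'
from h import *
s=r.sense();print(s["clock"],s["eef_pos"],s["contact_force"],abs(s["qvel"]).max())
im2,d2,c2=grab("scene"); im,d,c=grab("wrist")
cv2.imwrite("pics/end.png",cv2.resize(im2[171:271,221:381],(640,400),interpolation=cv2.INTER_CUBIC)[...,::-1])
P=cloud(c,d); m=(P[...,2]>80)&(P[...,2]<112)&(im.max(-1)<70)&(np.hypot(P[...,0]-600,P[...,1]+137)<25)
if m.any(): q=P[m];print(m.sum(),q.mean(0),q.min(0),q.max(0))
E
```

```text
5.8167 [ 605.03424969 -138.78682873  237.59624843] [-0.09774651 -0.0087266  -0.34326916] 0.022430291035227094
474 [ 602.81525532 -137.86974665  103.07294128] [ 590.00926354 -147.61319721   92.71574683] [ 612.58294423 -127.32195971  107.14483317]
```

View pics/end.png

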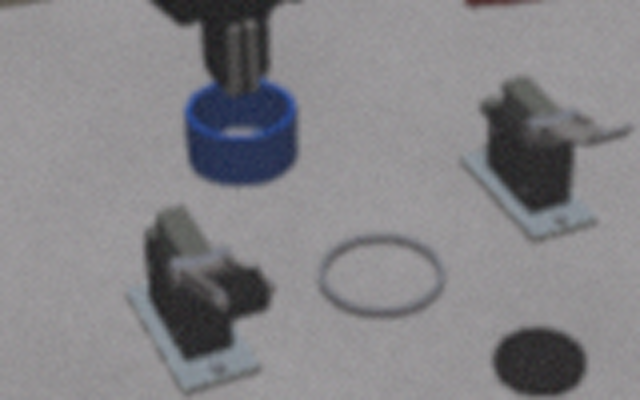

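The roller, at (245,290) in the crop, has sprung back with its top at z≈107, as before. The plain lever at (570,125) is undisturbed, and the gripper is well clear. Handing in.

```bash
python3 -c "
from h import *
print(ticket.sign_off())"
```

```text
the job is handed in; nothing more can be done
None
```

I pressed the roller switch's lever with the shut fingertips, held it near level for about 1.2 s (clock 3.8 to 5.0 s), released it and handed the job in. I never read the lever angle directly or saw the light come on.

- **Press depth:** By kinematics the roller was about 25–28 mm down (lever about 0.36–0.40 rad). A rougher image estimate gave 0.45–0.5 rad. The two disagree slightly, but both lie between the click at 0.27 and overtravel at 0.58. I backed off 2 mm partway through the hold to keep a margin.
- **Forces:** Contact force while pressing was about 2–4 N, in line with the spring.
- **Final checks:** After release, the roller top was back at z≈107 mm, the same as before the press. The plain lever looked undisturbed, and the gripper was about 115 mm above the roller with wrist force near zero.

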